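Hang the spare trolley wheel on the J-hook

TASK

Pick up the spare trolley wheel by the top of its tyre, lift it out of the wheel stand, bring it over the upturned tip of the red J-hook and set the rim down gently on the hook's arm, between the tip and the spring catch; the hook is clamped a little higher or lower each time, so feel for it. Then, still holding the wheel and letting the rim rest on the arm, push it back over the spring catch until it sits by the back plate with the catch sprung up in front of it, and let go. Do not drop the wheel or lean hard on the hook, and leave the other things on the desk where they are.

Things in the scene. Friction and masses are not known exactly. Their poses are not given: they have to be found in the camera images.
- wheel: Trolley wheel: black tyre, yellow rim, 5 spokes. Diameter 200, 24 thick, flat sides; flattened at top and bottom to 98 from the centre; rim inner radius 72. Hub radius 13, 28 long. Gap between two spokes (72 degrees) at top. Origin: centre; x = axle, level; z = up through the gap. 0.28 to 0.46 kg. Starts upright in its stand. Pinch the tyre's top from above across its 24 mm, only 10 deep.
- wheel_stand: Fixed wheel stand: dark plate 86 x 170 x 8 with two steel wire hoops 70 high, 28 apart inside, one each side of the wheel, and two low bars chocking the tyre. Origin on the desk under its centre; x = axle of the wheel in it, y along the wheel, z up. Wheel centre is 106 above the desk there; lift it straight up, clear after 65.
- hook_stand: Fixed hook stand: dark foot 150 x 130 x 12 (x -65 to +85), steel post 18 across, red rubber-coated J-hook clamped on it. Origin on the desk under the post's axis, z up; hook reaches along -x. The arm's top is 230 to 260 above the desk: it differs each time and is not measured. The clamp does not slip. A wheel hung on it has its centre 72 below the arm's top.
- landing (a point): Point above which to set the rim down: on the hook's centre line at x = -85 in the hook stand's frame, 245 above the desk (mean height of the arm's top). Free level arm (13 wide, 10 high) for the 24 mm rim with wheel centres x -80 to -91. Upturned tip from x -105 to -121, 11 higher than the arm's top. Axes as the hook stand.
- home (a point): Wheel centre's place along the arm when home (play 2 either way): x = -32 in the hook stand's frame, 245 above the desk (mean height of the arm's top). Behind it the red back plate, front face x = -18, 56 wide, top 10 above the arm; before it the catch, rear x = -46, so the berth is 28 long for the 24 mm rim. Axes as the hook stand.
- catch (a joint): Steel spring catch in the arm's top: 0 = fully up, grows as pressed down (m, most 0.008). Ramp from x = -67 up to its crest at x = -49, 4.5 above the arm (hook stand's frame). Its spring pushes up with 1 N when up, 1.5 N when pressed level; pushing the rim over it takes about 2 to 8 N.
- calculator: Bystander, not to be moved: white-grey pocket calculator, lying near the front edge, 145x84x21 mm. Origin under its centre.
- tape_measure: Bystander, not to be moved: yellow steel tape measure, 62x75x38 mm. Origin under its centre.
- ink_bottle: Bystander, not to be moved: dark violet ink bottle with black cap, 44 across, 56 high mm. Origin under its centre.
- glue_stick: Bystander, not to be moved: yellow glue stick, standing, 28 across, 86 high mm. Origin under its centre.
- tape_roll: Bystander, not to be moved: brown roll of packing tape, 93 across, 48 high mm. Origin under its centre.
Mind the look-alikes: they are no part of the job. What is shaped like the hook_stand but green is not meant.

How it is judged:
On the way, in this order (a step that is already met when the one before it is completed fails the run):
1. the wheel is lifted clear of its stand in the gripper (height (world z) of wheel above 0.175 m and contact force between the fingers and wheel above 1 N), for 0.1 s.
2. the rim rests on the hook's arm between the tip and the catch, still held (x of wheel in the frame of hook_stand between -0.096 and -0.073 m and y of wheel in the frame of hook_stand between -0.02 and 0.02 m and contact force between wheel and hook_stand above 1 N and contact force between the fingers and wheel above 1 N and value of joint catch below 0.0025 m), for 0.1 s.
3. still held, the rim presses the catch down as it is pushed back over it (x of wheel in the frame of hook_stand between -0.078 and -0.03 m and y of wheel in the frame of hook_stand between -0.02 and 0.02 m and value of joint catch above 0.003 m and contact force between the fingers and wheel above 1 N), for 0.04 s.
At the end, for the whole second after the job is handed in: The released wheel hangs at rest by its rim on the arm, in the berth between back plate and catch (centre within 6 mm of home along the arm, 20 mm sideways, axle along the arm within 0.17 rad, over 145 mm above the desk), and the catch is up (pressed under 1.5 mm) (x of wheel in the frame of hook_stand between -0.038 and -0.026 m and y of wheel in the frame of hook_stand between -0.02 and 0.02 m and angle between the x axis of wheel and the x axis of hook_stand, either way round below 0.17 rad and contact force between wheel and hook_stand above 1.5 N and height (world z) of wheel above 0.145 m and value of joint catch below 0.0015 m and linear speed of wheel below 0.03 m/s and angular speed of wheel below 0.3 rad/s); the robot touches nothing.
It fails at once if the wheel and the hook press on each other with more than 20 N (contact force between wheel and hook_stand above 20 N).
It fails at once if the wheel is dropped (falls faster than 0.3 m/s out of the fingers) (linear speed of wheel above 0.3 m/s and contact force between the fingers and wheel below 0.2 N).
It fails at once if a bystander (calculator, tape measure, ink bottle, glue stick, tape roll) is moved by more than 30 mm (distance of any of calculator, tape_measure, ink_bottle, glue_stick, tape_roll from where it was at the start of the episode above 0.03 m).
It also fails if it takes over 64 s, if anything falls off the work surface, if the arm or the gripper's body presses on something with over 40 N, if the wrist force passes 120 N, or if a joint passes its speed limit or range.

ROBOT

A 6-joint arm with a two-finger parallel gripper is mounted at the origin on a cart in front of the work surface, level with it; the furniture and walls round the work are solid. World frame = base frame: x ahead of the robot, y to its left, z up, the work surface at z = 0. Lengths are in m, angles in rad, forces in N, time in s.
With the tool pointing down it reaches from about 0.325 to 0.85 m from the base axis. Payload 4.4 kg.
Tool frame: the origin (TCP) lies on the centre line of the jaws, within the pads' length; the fingertips stand 8 mm ahead of it and the grasp point (between the pads) lies 11 mm behind it; z points along the fingers, y is the line along which they close (so a half turn about z gives the same grasp; the last joint's range is limited). The gripper opens to 94 mm and grips with 3 to 60 N. Pads are 16 mm wide; open, the fingers measure 119 mm over their backs; the gripper's body (75 mm by 177 mm) begins 78 mm behind the grasp point.
Start: joints at [0.978, 0.207, 1.542, -0, 1.393, -0.15], TCP at [0.246, 0.52, 0.213] pointing down, gripper open.
Joint ranges: [-2.73, 2.73], [-0.86, 2.22], [0.23, 2.46], [-1.11, 4.25], [0.08, 2.63], [-2.82, 2.82]. Speed limits (rad/s): [2.79, 2.79, 3.14, 3.14, 3.14, 3.14].

INTERFACE

Orientations are given as a rotation vector (axis times angle).
In Python, from bench import * gives the robot as it stands.
- The arm moves only by the tool jog_arm, never from a script. Its argument "motion" is a list of rows, each an object of numbers: "tx", "ty", "tz": the shift along the tool's x, y, z in cm; "wx", "wy", "wz": the turn, a rotation vector about the tool's x, y, z in rad. A call has 1 to 10 rows; each row is the pose to reach, as a shift and turn from the pose commanded when the call began, along the tool's axes at that moment; what a row does not reach only later rows make up. A row lasts 1/12 s, in which the tool goes at most 41.7 mm and 7.16 degrees, less where a joint would pass 70% of its speed; a pose out of reach is approached as far as the arm can. A call with a gripper value outside its range is refused whole. "jaw" is the opening, from 0 (shut) to 1 (fully open), set as the call begins (left out, the last holds). The fingers move at their own pace and stop on an object; the grip force is fixed at half the most. Time passes only in rows, so rows that repeat a pose let the fingers close. It gives the time, the measured TCP pose, the force, the opening and the grip force at its end, in the units of the state.
- read_state(): the state, without advancing time (a new reading comes with each control period).
- get_image(name): name is "scene" or "top"; returns a dict with "color" (400x640x3 uint8, blue, green, red), "fx", "fy", "cx", "cy" (pixels), "world_to_cam" (4x4, takes a point from world to camera coordinates). Camera axes: x right, y down, z forward; pixel columns grow to the right and rows downward; lengths in m; the calibration is good to about 2 mm. A picture is of the moment at which its call begins. There is no depth.
- finish_job(): hands the job in; it is judged then, once.
The state is a dict: "time": time; "joint_pos": joint angles; "qd": joint speeds; "joint_torque": joint torques, N m; "tcp_pos": TCP position; "tcp_rot": TCP orientation; "contact_force": force on the tool from outside, world axes, zero at the start; "moment": the same for the moment, N m; "gripper_width": finger opening in m; "grip_force": force on a finger pad.
Only numpy, scipy, OpenCV 4.12 (cv2) and the standard library are available. Lean on these libraries where they do the work, as an engineer would, in place of code of your own. Each camera call takes 0.05 s, during which the arm holds its last target. There are 200 camera calls.

## Working session

There is one attempt and no reset: what is moved stays moved. The work goes in short steps, Python scripts to look and compute and a tool call to move; the robot and the scene stay as the last step left them, time stands still between calls to the robot, and variables do not carry over. Pictures are saved under pics/ and viewed, at most 10 in all, crops included, and the job is handed in when it is done.

Besides the shell and the picture viewer there is one more tool, called after "Emit:" as a command line: name --argument value ..., lists and objects as JSON in quotes. jog_arm: Moves the arm, as the interface text tells. Its arguments: {"type":"object","properties":{"motion":{"type":"array"},"jaw":{"type":"number"}},"required":["motion"]}

```bash
mkdir -p pics; ls
cat > h.py <<'E'
from bench import *
import numpy as np, cv2
from scipy.spatial.transform import Rotation as R
def ray(im,u,v):
    T=np.array(im["world_to_cam"]);r=T[:3,:3];o=-r.T@T[:3,3]
    d=r.T@np.array([(u-im["cx"])/im["fx"],(v-im["cy"])/im["fy"],1]);return o,d/np.linalg.norm(d)
def plane(im,u,v,z):
    o,d=ray(im,u,v);return o+d*(z-o[2])/d[2]
def proj(im,p):
    T=np.array(im["world_to_cam"]);c=T[:3,:3]@np.array(p)+T[:3,3]
    return im["fx"]*c[0]/c[2]+im["cx"],im["fy"]*c[1]/c[2]+im["cy"]
E
python3 - <<'E'
from h import *
for n in("scene","top"):
    im=get_image(n);cv2.imwrite(f"pics/{n}0.png",im["color"])
    print(n,im["fx"],ray(im,320,200))
s=read_state();print(s["time"],s["tcp_pos"],s["tcp_rot"],R.from_rotvec(s["tcp_rot"]).as_matrix().round(3),s["contact_force"])
E
```

```text
pics
scene 410.22941877936825 (array([ 0.09849018, -0.62513348,  0.92728593]), array([ 0.47776975,  0.50385744, -0.7196275 ]))
top 461.9354755942962 (array([ 0.43012649, -0.10107247,  1.32709614]), array([ 0.13445287,  0.00134503, -0.99091908]))
0.1 [0.24595827 0.51895998 0.21241513] [-6.89674912e-01 -3.06420043e+00  2.99011494e-03] [[-0.904  0.428 -0.001]
 [ 0.428  0.904 -0.002]
 [ 0.    -0.002 -1.   ]] [ 0.20730257 -0.05812767  0.14896222]
```

View pics/scene0.png

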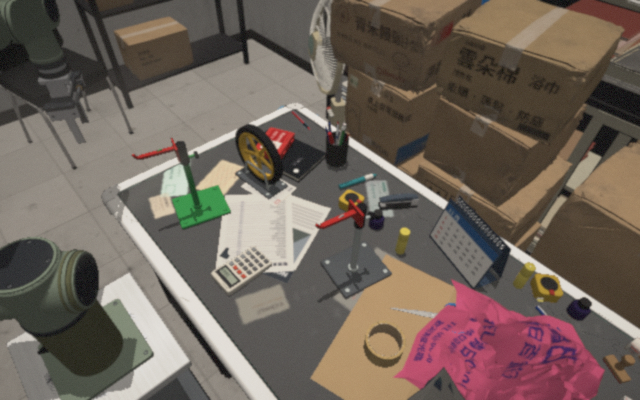

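View pics/top0.png

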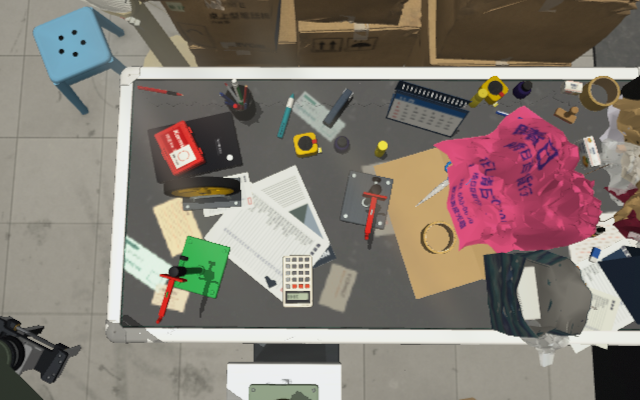

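The top view shows the wheel at (202,187), with its axle along the image's vertical. There are two red hooks: the one at (170,290) is on a green foot and is the look-alike. The one at (370,215) is on a dark foot with a steel post, so it fits the description. I'll confirm it in enlarged crops.

Run:
```python
from h import *
t=cv2.imread("pics/top0.png");s=cv2.imread("pics/scene0.png")
a=cv2.resize(t[150:260,320:420],None,fx=5,fy=5,interpolation=cv2.INTER_CUBIC)[:550]
b=cv2.resize(s[190:300,310:396],(300*1,384),interpolation=cv2.INTER_CUBIC)
o=np.zeros((550,800,3),np.uint8);o[:,:500]=a;o[:384,500:]=b;cv2.imwrite("pics/c1.png",o)
a=cv2.resize(t[160:225,150:255],None,fx=4,fy=4,interpolation=cv2.INTER_CUBIC)
b=cv2.resize(s[110:210,220:310],None,fx=4,fy=4,interpolation=cv2.INTER_CUBIC)
o=np.zeros((400,800,3),np.uint8);o[:260,:420]=a;o[:400,430:790]=b;cv2.imwrite("pics/c2.png",o)
```

```text
(no output)
```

View pics/c1.png

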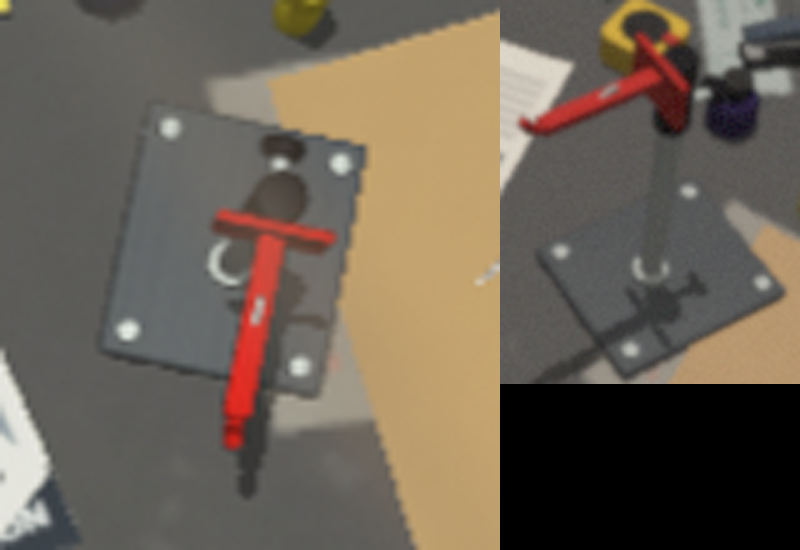

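View pics/c2.png

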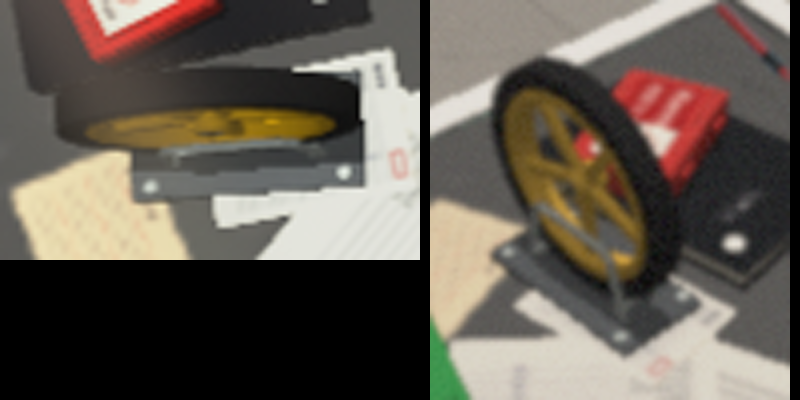

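```bash
cat >> h.py <<'E'
def tri(a,ua,b,ub):
    (o1,d1),(o2,d2)=ray(a,*ua),ray(b,*ub)
    s=np.linalg.lstsq(np.c_[d1,-d2],o2-o1,rcond=None)[0]
    p,q=o1+d1*s[0],o2+d2*s[1];return (p+q)/2,np.linalg.norm(p-q)
def mask(c,lo,hi,box):
    h=cv2.cvtColor(c,cv2.COLOR_BGR2HSV);m=cv2.inRange(h,lo,hi);o=np.zeros_like(m);x0,y0,x1,y1=box
    o[y0:y1,x0:x1]=m[y0:y1,x0:x1];return o
E
python3 - <<'E'
from h import *
T=get_image("top");S=get_image("scene")
def big(m):
    c=cv2.findContours(m,cv2.RETR_EXTERNAL,cv2.CHAIN_APPROX_NONE)[0];return max(c,key=cv2.contourArea)
# wheel rim
e=[]
for im,box in((T,(150,170,250,215)),(S,(230,120,295,190))):
    m=mask(im["color"],(15,110,50),(32,255,255),box);m=cv2.morphologyEx(m,cv2.MORPH_CLOSE,np.ones((3,3)))
    c=cv2.convexHull(np.vstack([k for k in cv2.findContours(m,0,1)[0] if len(k)>4]))
    el=cv2.fitEllipse(c);e.append(el);print("rim",el,cv2.boundingRect(c))
print("rim centre",tri(T,e[0][0],S,e[1][0]))
# stand front edge
a,b=plane(T,183.2,210,.008),plane(T,240.7,206,.008)
print("stand edge",a,b,np.linalg.norm(a-b))
# foot: outline corners
cr=np.array([(152,103),(366,147),(318,395),(100,348)])/5+(320,150)
P=np.array([plane(T,*c,.012) for c in cr]);print("foot",P.round(4),[np.linalg.norm(P[i]-P[i-1]).round(4) for i in range(4)])
# red hook
for n,im,box in(("T",T,(355,185,395,245)),("S",S,(312,195,375,232))):
    m=mask(im["color"],(0,140,60),(8,255,255),box)|mask(im["color"],(172,140,60),(180,255,255),box)
    ys,xs=np.nonzero(m)
    if n=="T":
        for y in range(ys.min(),ys.max()+1):
            x=xs[ys==y];print(y,x.min(),x.max(),end=" | ")
    else:
        for x in range(xs.min(),xs.max()+1):
            y=ys[xs==x];print(x,y.min(),y.max(),end=" | ")
    print()
E
```

```text
rim ((202.8536376953125, 191.48231506347656), (9.629254341125488, 61.953521728515625), 87.83224487304688) (172, 187, 62, 10)
rim ((255.7268829345703, 155.75900268554688), (25.272491455078125, 54.45963668823242), 148.7042999267578) (238, 132, 36, 48)
rim centre (array([0.61649202, 0.21298471, 0.11294004]), np.float64(0.0007083230640443606))
stand edge [0.57878918 0.29486083 0.008     ] [0.59094452 0.12915898 0.008     ] 0.1661470833315022
foot [[ 0.6947 -0.1869  0.012 ]
 [ 0.6692 -0.3102  0.012 ]
 [ 0.5258 -0.2806  0.012 ]
 [ 0.5522 -0.1566  0.012 ]] [np.float64(0.1456), np.float64(0.1258), np.float64(0.1464), np.float64(0.1268)]
192 364 365 | 193 364 371 | 194 366 376 | 195 371 380 | 196 373 385 | 197 372 386 | 198 371 385 | 199 371 376 | 200 371 376 | 201 371 375 | 202 371 375 | 203 371 375 | 204 371 375 | 205 370 375 | 206 370 375 | 207 370 374 | 208 369 374 | 209 369 374 | 210 369 374 | 211 369 374 | 212 369 373 | 213 368 373 | 214 368 373 | 215 368 373 | 216 368 373 | 217 368 373 | 218 367 372 | 219 367 372 | 220 367 372 | 221 367 372 | 222 367 372 | 223 366 371 | 224 366 371 | 2
[... 195 characters left out ...]
239 365 367 | 
316 225 225 | 317 225 226 | 318 226 226 | 319 226 227 | 320 225 227 | 321 224 227 | 322 223 227 | 323 223 227 | 324 222 227 | 325 221 227 | 326 221 226 | 327 221 226 | 328 220 225 | 329 219 225 | 330 219 224 | 331 219 224 | 332 218 223 | 333 218 223 | 334 217 223 | 335 217 222 | 336 217 222 | 337 216 221 | 338 218 221 | 339 218 221 | 340 218 220 | 341 218 220 | 342 217 219 | 343 217 219 | 344 213 218 | 345 212 218 | 346 212 218 | 347 211 217 | 348 209 217 | 349 200 216 | 350 199 216 | 351 200 216 | 352 201 216 | 353 202 217 | 354 205 218 | 355 206 220 | 356 206 222 | 357 199 223 | 358 199 224 | 359 200 225 | 360 201 226 | 361 210 226 | 362 211 225 | 363 212 218 | 364 214 215 |
```

Run:
```python
from h import *
T=get_image("top");S=get_image("scene")
O=np.array([.6007,-.2316]);a=-.206;ex=np.array([np.cos(a),np.sin(a)]);ey=np.array([-ex[1],ex[0]])
# tip end, plate top corners (top px, scene px)
for n,u,v in(("tip",(366.3,239.5),(316.5,225)),("plateL",(364.2,192.2),(349.5,199.3)),("plateL2",(364.2,192.2),(357.5,198.8))):
    p,r=tri(T,u,S,v);d=p[:2]-O;print(n,p.round(4),r.round(4),"local",(d@ex).round(4),(d@ey).round(4))
for h in(.230,.245,.260):
    w=lambda x,y,z:np.r_[O+x*ex+y*ey,z]
    print(h,"tipT",np.round(proj(T,w(-.121,0,h+.011)),1),"tipS",np.round(proj(S,w(-.121,0,h+.011)),1),
     "armT",np.round(proj(T,w(-.07,0,h)),1),"plT",np.round(proj(T,w(-.018,.028,h+.01)),1),np.round(proj(T,w(-.018,-.028,h+.01)),1),
     "plS",np.round(proj(S,w(-.018,.028,h+.01)),1),np.round(proj(S,w(-.018,-.028,h+.01)),1))
print("green",plane(T,178,270,.25),plane(T,160,320,.25),plane(T,230,237,.012),plane(T,185,237,.012))
for z in(.106,):
    w=lambda x,y,z:np.array([.628+x*.997-y*.073,.215+x*.073+y*.997,z])
    for y in(-.072,.072):print(np.round(proj(T,w(-.012,y,.106)),1),np.round(proj(S,w(-.012,y,.106)),1))
    print("top/bot",np.round(proj(S,w(-.012,0,.204)),1),np.round(proj(S,w(0,0,.106)),1))
```

```text
tip [ 0.4846 -0.2075  0.2604] 0.0031 local -0.1186 -0.0002
plateL [ 0.5926 -0.202   0.2624] 0.0016 local -0.014 0.0274
plateL2 [ 0.5996 -0.2079  0.2623] 0.0164 local -0.0059 0.023
0.23 tipT [365.6 240.4] tipS [314.6 231.3] armT [369.4 219.6] plT [362.5 195.5] [385.7 200.3] plS [347.5 206.5] [361.2 222.6]
0.245 tipT [366.2 240.1] tipS [314.7 226.8] armT [370. 219.] plT [363.1 194.5] [386.6 199.5] plS [348. 202.] [361.9 218.1]
0.26 tipT [366.9 239.8] tipS [314.8 222.2] armT [370.7 218.4] plT [363.7 193.6] [387.5 198.6] plS [348.5 197.3] [362.6 213.5]
green [0.41159437 0.2288061  0.25      ] [0.29808992 0.26549676 0.25      ] [0.50134912 0.15685422 0.012     ] [0.50084599 0.28546395 0.012     ]
[229.8 190.3] [271.3 168.5]
[176.2 194. ] [240.9 146.9]
top/bot [252.6 131.4] [258.7 155.6]
```

Dark foot with the red hook confirmed in the crop. The hook origin is about (0.601, -0.232), yaw -0.206, arm top about 0.250. The wheel is at about (0.629, 0.215), yaw about 0.06. I'm moving above the wheel.

Emit:
jog_arm --motion '[{"tx": -3, "ty": -0.5, "tz": -3, "wz": 0.1}, {"tx": -6, "ty": -1, "tz": -6, "wz": 0.2}, {"tx": -10, "ty": -2, "tz": -9, "wz": 0.3}, {"tx": -14, "ty": -3, "tz": -10, "wz": 0.42}, {"tx": -18, "ty": -4, "tz": -10, "wz": 0.54}, {"tx": -22, "ty": -5, "tz": -10, "wz": 0.66}, {"tx": -26, "ty": -6, "tz": -10, "wz": 0.78}, {"tx": -30, "ty": -7, "tz": -10, "wz": 0.9}, {"tx": -34, "ty": -8, "tz": -10, "wz": 1.0}, {"tx": -38, "ty": -9, "tz": -10, "wz": 1.068}]' --jaw 0.8

```text
schema error: expected keys tx, ty, tz, wx, wy, wz
```

Emit:
jog_arm --motion '[{"tx": -3, "ty": -0.5, "tz": -3, "wx": 0, "wy": 0, "wz": 0.1}, {"tx": -6, "ty": -1, "tz": -6, "wx": 0, "wy": 0, "wz": 0.2}, {"tx": -10, "ty": -2, "tz": -9, "wx": 0, "wy": 0, "wz": 0.3}, {"tx": -14, "ty": -3, "tz": -10, "wx": 0, "wy": 0, "wz": 0.42}, {"tx": -18, "ty": -4, "tz": -10, "wx": 0, "wy": 0, "wz": 0.54}, {"tx": -22, "ty": -5, "tz": -10, "wx": 0, "wy": 0, "wz": 0.66}, {"tx": -26, "ty": -6, "tz": -10, "wx": 0, "wy": 0, "wz": 0.78}, {"tx": -30, "ty": -7, "tz": -10, "wx": 0, "wy": 0, "wz": 0.9}, {"tx": -34, "ty": -8, "tz": -10, "wx": 0, "wy": 0, "wz": 1.0}, {"tx": -38, "ty": -9, "tz": -10, "wx": 0, "wy": 0, "wz": 1.068}]' --jaw 0.8

```text
time: 1.13
tcp_pos: [0.546, 0.2791, 0.3135]
tcp_rot: [-2.159, -2.282, -0.0]
contact_force: [-0.1, 0.6, -0.3]
gripper_width: 0.0754
grip_force: 0.0
```

```bash
cat > to.py <<'E'
import sys;from h import *
# to.py x y z yaw : shift in tool axes (cm) and turn to get there with tool down, tool y at yaw
s=read_state();M=R.from_rotvec(s["tcp_rot"]).as_matrix();t=np.array(list(map(float,sys.argv[1:5])))
y=np.array([np.cos(t[3]),np.sin(t[3]),0]);z=np.array([0,0,-1]);G=np.c_[np.cross(y,z),y,z]
print("t %.2f"%s["time"],"tcp",s["tcp_pos"].round(4),"yaw %.3f"%np.arctan2(M[1,1],M[0,1]),"tz",M[:,2].round(3),"F",s["contact_force"].round(2),"w %.4f grip %.1f"%(s["gripper_width"],s["grip_force"]))
print("shift cm",(M.T@(t[:3]-s["tcp_pos"])*100).round(2),"turn",R.from_matrix(M.T@G).as_rotvec().round(4))
E
python3 to.py .629 .215 .30 .06
```

```text
t 1.13 tcp [0.546  0.2791 0.3135] yaw 0.055 tz [ 0.  0. -1.] F [-0.11  0.63 -0.25] w 0.0754 grip 0.0
shift cm [-6.86  7.93  1.35] turn [ 0.0001 -0.0002 -0.0046]
```

Emit:
jog_arm --motion '[{"tx": -2, "ty": 2, "tz": 0, "wx": 0, "wy": 0, "wz": 0}, {"tx": -4, "ty": 4.5, "tz": 0, "wx": 0, "wy": 0, "wz": 0}, {"tx": -6, "ty": 6.5, "tz": 0, "wx": 0, "wy": 0, "wz": 0}, {"tx": -6.9, "ty": 7.9, "tz": 2, "wx": 0, "wy": 0, "wz": 0}, {"tx": -6.9, "ty": 7.9, "tz": 4, "wx": 0, "wy": 0, "wz": 0}, {"tx": -6.9, "ty": 7.9, "tz": 6, "wx": 0, "wy": 0, "wz": 0}, {"tx": -6.9, "ty": 7.9, "tz": 6, "wx": 0, "wy": 0, "wz": 0}, {"tx": -6.9, "ty": 7.9, "tz": 6, "wx": 0, "wy": 0, "wz": 0}]'

```text
time: 1.8
tcp_pos: [0.6267, 0.2163, 0.2518]
tcp_rot: [-2.152, -2.285, 0.005]
contact_force: [0.4, -0.1, -0.7]
gripper_width: 0.0755
grip_force: 0.0
```

```bash
python3 to.py .629 .215 .202 .06
python3 - <<'E'
from h import *
T=get_image("top")["color"][150:225,150:255];S=get_image("scene")["color"][90:210,210:310]
o=np.zeros((480,800,3),np.uint8);o[:300,:400]=cv2.resize(T,(400,300),interpolation=2);o[:,400:]=cv2.resize(S,(400,480),interpolation=2);cv2.imwrite("pics/c3.png",o)
E
```

```text
t 1.80 tcp [0.6267 0.2163 0.2518] yaw 0.060 tz [-0.004 -0.001 -1.   ] F [ 0.36 -0.12 -0.65] w 0.0755 grip 0.0
shift cm [-0.14  0.24  4.97] turn [-0.0038  0.0005 -0.0001]
```

View pics/c3.png

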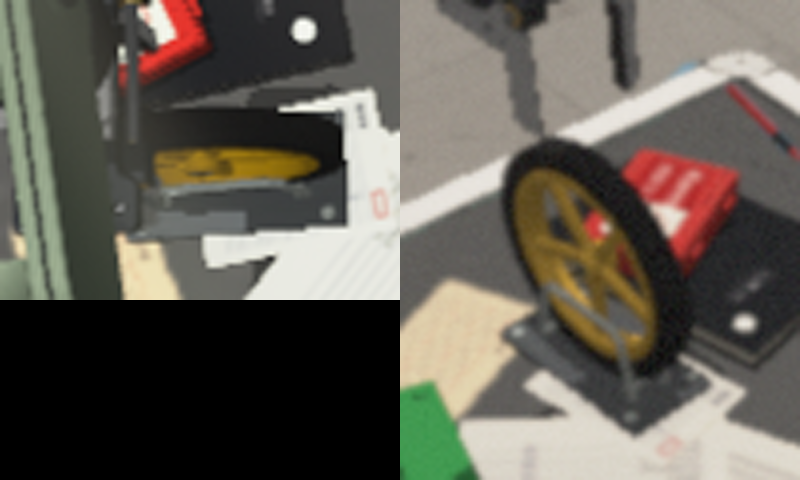

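The picture shows the two fingertips at crop (530,130) and (625,85), straddling the tyre top at (560,150). I'm descending and gripping.

Emit:
jog_arm --motion '[{"tx": -0.1, "ty": 0.2, "tz": 2, "wx": 0, "wy": 0, "wz": 0}, {"tx": -0.1, "ty": 0.2, "tz": 4, "wx": 0, "wy": 0, "wz": 0}, {"tx": -0.1, "ty": 0.2, "tz": 4.8, "wx": 0, "wy": 0, "wz": 0}, {"tx": -0.1, "ty": 0.2, "tz": 5, "wx": 0, "wy": 0, "wz": 0}, {"tx": -0.1, "ty": 0.2, "tz": 5, "wx": 0, "wy": 0, "wz": 0}, {"tx": -0.1, "ty": 0.2, "tz": 5, "wx": 0, "wy": 0, "wz": 0}]'

```text
time: 2.4
tcp_pos: [0.6306, 0.2161, 0.2053]
tcp_rot: [2.152, 2.286, 0.003]
contact_force: [0.3, 0.2, -0.2]
gripper_width: 0.0752
grip_force: 0.0
```

Emit:
jog_arm --motion '[{"tx": 0, "ty": 0, "tz": 0, "wx": 0, "wy": 0, "wz": 0}, {"tx": 0, "ty": 0, "tz": 0, "wx": 0, "wy": 0, "wz": 0}, {"tx": 0, "ty": 0, "tz": 0, "wx": 0, "wy": 0, "wz": 0}, {"tx": 0, "ty": 0, "tz": 0, "wx": 0, "wy": 0, "wz": 0}, {"tx": 0, "ty": 0, "tz": 0, "wx": 0, "wy": 0, "wz": 0}, {"tx": 0, "ty": 0, "tz": 0, "wx": 0, "wy": 0, "wz": 0}, {"tx": 0, "ty": 0, "tz": 0, "wx": 0, "wy": 0, "wz": 0}, {"tx": 0, "ty": 0, "tz": 0, "wx": 0, "wy": 0, "wz": 0}, {"tx": 0, "ty": 0, "tz": 0, "wx": 0, "wy": 0, "wz": 0}, {"tx": 0, "ty": 0, "tz": 0, "wx": 0, "wy": 0, "wz": 0}]' --jaw 0

```text
time: 3.23
tcp_pos: [0.6296, 0.2157, 0.2033]
tcp_rot: [-2.154, -2.287, 0.001]
contact_force: [-1.1, 0.2, -0.0]
gripper_width: 0.0235
grip_force: 29.9
```

```bash
python3 to.py .629 .215 .202 .06
```

```text
t 3.23 tcp [0.6296 0.2157 0.2033] yaw 0.060 tz [-0.001 -0.    -1.   ] F [-1.13  0.23 -0.04] w 0.0235 grip 29.9
shift cm [-0.06 -0.06  0.13] turn [-0.0005  0.     -0.    ]
```

Emit:
jog_arm --motion '[{"tx": 0, "ty": 0, "tz": -0.5, "wx": 0, "wy": 0, "wz": 0}, {"tx": 0, "ty": 0, "tz": -1.5, "wx": 0, "wy": 0, "wz": 0}, {"tx": 0, "ty": 0, "tz": -3, "wx": 0, "wy": 0, "wz": 0}, {"tx": 0, "ty": 0, "tz": -5, "wx": 0, "wy": 0, "wz": 0}, {"tx": 0, "ty": 0, "tz": -7, "wx": 0, "wy": 0, "wz": 0}, {"tx": 0, "ty": 0, "tz": -9, "wx": 0, "wy": 0, "wz": 0}, {"tx": 0, "ty": 0, "tz": -10.5, "wx": 0, "wy": 0, "wz": 0}, {"tx": 0, "ty": 0, "tz": -11.5, "wx": 0, "wy": 0, "wz": 0}, {"tx": 0, "ty": 0, "tz": -12, "wx": 0, "wy": 0, "wz": 0}, {"tx": 0, "ty": 0, "tz": -12, "wx": 0, "wy": 0, "wz": 0}]'

```text
time: 4.07
tcp_pos: [0.6302, 0.2158, 0.3248]
tcp_rot: [2.153, 2.286, 0.003]
contact_force: [0.5, -0.1, -2.9]
gripper_width: 0.024
grip_force: 29.9
```

```bash
python3 to.py .439 -.06 .32 -.206
```

```text
t 4.07 tcp [0.6302 0.2158 0.3248] yaw 0.060 tz [ 0.002  0.    -1.   ] F [ 0.5  -0.09 -2.94] w 0.0240 grip 29.9
shift cm [-26.38 -20.74   0.43] turn [ 0.002  -0.0005  0.266 ]
```

Emit:
jog_arm --motion '[{"tx": -0.8, "ty": -0.6, "tz": 0, "wx": 0, "wy": 0, "wz": 0}, {"tx": -2.4, "ty": -1.8, "tz": 0, "wx": 0, "wy": 0, "wz": 0.02}, {"tx": -4.8, "ty": -3.8, "tz": 0.1, "wx": 0, "wy": 0, "wz": 0.05}, {"tx": -7.6, "ty": -6, "tz": 0.2, "wx": 0, "wy": 0, "wz": 0.08}, {"tx": -10.4, "ty": -8.2, "tz": 0.2, "wx": 0, "wy": 0, "wz": 0.11}, {"tx": -13.2, "ty": -10.4, "tz": 0.3, "wx": 0, "wy": 0, "wz": 0.14}, {"tx": -16, "ty": -12.6, "tz": 0.3, "wx": 0, "wy": 0, "wz": 0.17}, {"tx": -18.8, "ty": -14.8, "tz": 0.4, "wx": 0, "wy": 0, "wz": 0.2}, {"tx": -21.6, "ty": -17, "tz": 0.4, "wx": 0, "wy": 0, "wz": 0.23}, {"tx": -24, "ty": -19, "tz": 0.4, "wx": 0, "wy": 0, "wz": 0.26}]'

```text
time: 4.9
tcp_pos: [0.4515, -0.0369, 0.3176]
tcp_rot: [-2.433, -1.985, 0.005]
contact_force: [1.3, -0.2, -3.6]
gripper_width: 0.0236
grip_force: 29.9
```

```bash
python3 to.py .439 -.198 .301 -.206
```

```text
t 4.90 tcp [ 0.4515 -0.0369  0.3176] yaw -0.202 tz [-0.004 -0.    -1.   ] F [ 1.26 -0.24 -3.59] w 0.0236 grip 29.9
shift cm [-16.04   2.02   1.67] turn [-0.0035  0.001   0.004 ]
```

Emit:
jog_arm --motion '[{"tx": -3, "ty": 0, "tz": 0.3, "wx": 0, "wy": 0, "wz": 0}, {"tx": -6, "ty": 0.5, "tz": 0.6, "wx": 0, "wy": 0, "wz": 0}, {"tx": -9, "ty": 1, "tz": 0.9, "wx": 0, "wy": 0, "wz": 0}, {"tx": -12, "ty": 1.5, "tz": 1.2, "wx": 0, "wy": 0, "wz": 0}, {"tx": -14, "ty": 2, "tz": 1.5, "wx": 0, "wy": 0, "wz": 0}, {"tx": -15.5, "ty": 2, "tz": 1.7, "wx": 0, "wy": 0, "wz": 0}, {"tx": -16, "ty": 2, "tz": 1.7, "wx": 0, "wy": 0, "wz": 0}, {"tx": -16, "ty": 2, "tz": 1.7, "wx": 0, "wy": 0, "wz": 0}, {"tx": -16, "ty": 2, "tz": 1.7, "wx": 0, "wy": 0, "wz": 0}]'

```text
time: 5.65
tcp_pos: [0.4416, -0.1953, 0.3017]
tcp_rot: [-2.431, -1.987, -0.0]
contact_force: [0.0, -0.1, -4.0]
gripper_width: 0.0237
grip_force: 29.9
```

```bash
python3 to.py .5175 -.2142 .301 -.206
python3 - <<'E'
from h import *
T=get_image("top")["color"][160:280,300:420];S=get_image("scene")["color"][170:300,240:400]
o=np.zeros((480,800,3),np.uint8);o[:320,:320]=cv2.resize(T,(320,320),interpolation=2);o[:390,320:]=cv2.resize(S,(480,390),interpolation=2);cv2.imwrite("pics/c4.png",o)
E
```

```text
t 5.65 tcp [ 0.4416 -0.1953  0.3017] yaw -0.200 tz [-0.001  0.002 -1.   ] F [ 0.04 -0.11 -4.01] w 0.0237 grip 29.9
shift cm [-0.34  7.81  0.06] turn [-0.0015 -0.0014  0.0056]
```

View pics/c4.png

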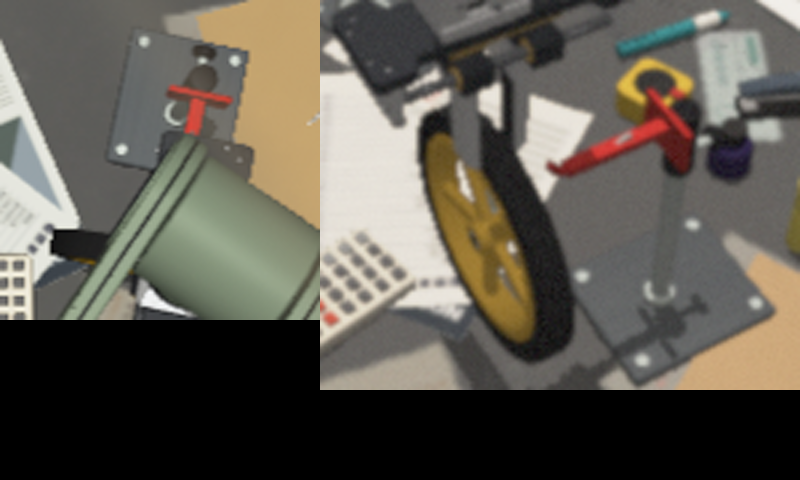

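The wheel hangs upright in the jaws, with its near edge clear of the red tip at crop (555,168), and the tip points at the upper gap. I'm feeding it over the tip.

Emit:
jog_arm --motion '[{"tx": -0.2, "ty": 0.5, "tz": 0, "wx": 0, "wy": 0, "wz": 0.005}, {"tx": -0.3, "ty": 1.3, "tz": 0, "wx": 0, "wy": 0, "wz": 0.005}, {"tx": -0.3, "ty": 2.3, "tz": 0, "wx": 0, "wy": 0, "wz": 0.005}, {"tx": -0.3, "ty": 3.4, "tz": 0, "wx": 0, "wy": 0, "wz": 0.005}, {"tx": -0.3, "ty": 4.5, "tz": 0, "wx": 0, "wy": 0, "wz": 0.005}, {"tx": -0.3, "ty": 5.6, "tz": 0, "wx": 0, "wy": 0, "wz": 0.005}, {"tx": -0.3, "ty": 6.6, "tz": 0, "wx": 0, "wy": 0, "wz": 0.005}, {"tx": -0.3, "ty": 7.4, "tz": 0, "wx": 0, "wy": 0, "wz": 0.005}, {"tx": -0.3, "ty": 7.8, "tz": 0, "wx": 0, "wy": 0, "wz": 0.005}, {"tx": -0.3, "ty": 7.8, "tz": 0, "wx": 0, "wy": 0, "wz": 0.005}]'

```text
time: 6.58
tcp_pos: [0.5191, -0.2146, 0.3021]
tcp_rot: [-2.436, -1.983, 0.0]
contact_force: [0.8, 0.6, -5.0]
gripper_width: 0.0234
grip_force: 29.9
```

Emit:
jog_arm --motion '[{"tx": 0, "ty": 0, "tz": 0, "wx": 0, "wy": 0, "wz": 0}, {"tx": 0, "ty": 0, "tz": 0, "wx": 0, "wy": 0, "wz": 0}, {"tx": 0, "ty": 0, "tz": 0, "wx": 0, "wy": 0, "wz": 0}]'

```text
time: 6.83
tcp_pos: [0.5178, -0.2144, 0.3025]
tcp_rot: [-2.437, -1.982, 0.0]
contact_force: [0.2, 0.4, -3.7]
gripper_width: 0.0241
grip_force: 29.9
```

```bash
python3 to.py .5175 -.2142 .275 -.206
python3 - <<'E'
from h import *
S=get_image("scene")["color"][170:300,270:400]
cv2.imwrite("pics/c5.png",cv2.resize(S,(585,585),interpolation=2))
E
```

```text
t 6.83 tcp [ 0.5178 -0.2144  0.3025] yaw -0.205 tz [-0. -0. -1.] F [ 0.24  0.39 -3.72] w 0.0241 grip 29.9
shift cm [ 0.02 -0.03  2.75] turn [-0.0002  0.      0.0008]
```

View pics/c5.png

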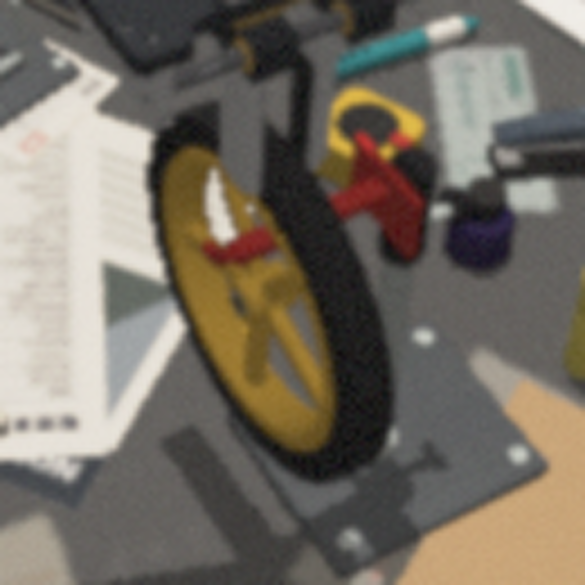

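The red arm now runs through the wheel's upper gap, with its tip at crop (210,250) in front of the rim. I'm lowering gently, feeling for contact.

Emit:
jog_arm --motion '[{"tx": 0, "ty": 0, "tz": 0.4, "wx": 0, "wy": 0, "wz": 0}, {"tx": 0, "ty": 0, "tz": 0.8, "wx": 0, "wy": 0, "wz": 0}, {"tx": 0, "ty": 0, "tz": 1.1, "wx": 0, "wy": 0, "wz": 0}, {"tx": 0, "ty": 0, "tz": 1.3, "wx": 0, "wy": 0, "wz": 0}, {"tx": 0, "ty": 0, "tz": 1.5, "wx": 0, "wy": 0, "wz": 0}, {"tx": 0, "ty": 0, "tz": 1.5, "wx": 0, "wy": 0, "wz": 0}, {"tx": 0, "ty": 0, "tz": 1.5, "wx": 0, "wy": 0, "wz": 0}]'

```text
time: 7.47
tcp_pos: [0.5181, -0.2144, 0.2873]
tcp_rot: [-2.437, -1.982, 0.0]
contact_force: [-0.0, 0.3, -3.9]
gripper_width: 0.0241
grip_force: 29.9
```

Emit:
jog_arm --motion '[{"tx": 0, "ty": 0, "tz": 0.1, "wx": 0, "wy": 0, "wz": 0}, {"tx": 0, "ty": 0, "tz": 0.2, "wx": 0, "wy": 0, "wz": 0}, {"tx": 0, "ty": 0, "tz": 0.3, "wx": 0, "wy": 0, "wz": 0}, {"tx": 0, "ty": 0, "tz": 0.4, "wx": 0, "wy": 0, "wz": 0}, {"tx": 0, "ty": 0, "tz": 0.4, "wx": 0, "wy": 0, "wz": 0}, {"tx": 0, "ty": 0, "tz": 0.4, "wx": 0, "wy": 0, "wz": 0}]'

```text
time: 7.97
tcp_pos: [0.5181, -0.2144, 0.2833]
tcp_rot: [-2.437, -1.982, 0.0]
contact_force: [-0.1, -0.1, -4.0]
gripper_width: 0.0236
grip_force: 29.9
```

Emit:
jog_arm --motion '[{"tx": 0, "ty": 0, "tz": 0.1, "wx": 0, "wy": 0, "wz": 0}, {"tx": 0, "ty": 0, "tz": 0.2, "wx": 0, "wy": 0, "wz": 0}, {"tx": 0, "ty": 0, "tz": 0.3, "wx": 0, "wy": 0, "wz": 0}, {"tx": 0, "ty": 0, "tz": 0.3, "wx": 0, "wy": 0, "wz": 0}, {"tx": 0, "ty": 0, "tz": 0.3, "wx": 0, "wy": 0, "wz": 0}]'

```text
time: 8.38
tcp_pos: [0.5181, -0.2144, 0.2803]
tcp_rot: [-2.437, -1.982, 0.0]
contact_force: [0.2, -0.1, -3.6]
gripper_width: 0.024
grip_force: 29.9
```

Emit:
jog_arm --motion '[{"tx": 0, "ty": 0, "tz": 0.1, "wx": 0, "wy": 0, "wz": 0}, {"tx": 0, "ty": 0, "tz": 0.2, "wx": 0, "wy": 0, "wz": 0}, {"tx": 0, "ty": 0, "tz": 0.2, "wx": 0, "wy": 0, "wz": 0}, {"tx": 0, "ty": 0, "tz": 0.2, "wx": 0, "wy": 0, "wz": 0}]'

```text
time: 8.72
tcp_pos: [0.5181, -0.2144, 0.2783]
tcp_rot: [-2.437, -1.982, 0.0]
contact_force: [-0.5, 0.3, -3.4]
gripper_width: 0.0237
grip_force: 29.9
```

Emit:
jog_arm --motion '[{"tx": 0, "ty": 0, "tz": 0.1, "wx": 0, "wy": 0, "wz": 0}, {"tx": 0, "ty": 0, "tz": 0.1, "wx": 0, "wy": 0, "wz": 0}, {"tx": 0, "ty": 0, "tz": 0.1, "wx": 0, "wy": 0, "wz": 0}]'

```text
time: 8.97
tcp_pos: [0.5181, -0.2145, 0.2774]
tcp_rot: [-2.437, -1.982, 0.0]
contact_force: [-0.4, 0.2, -3.5]
gripper_width: 0.0234
grip_force: 29.9
```

Emit:
jog_arm --motion '[{"tx": 0, "ty": 0, "tz": 0.1, "wx": 0, "wy": 0, "wz": 0}, {"tx": 0, "ty": 0, "tz": 0.1, "wx": 0, "wy": 0, "wz": 0}, {"tx": 0, "ty": 0, "tz": 0.1, "wx": 0, "wy": 0, "wz": 0}]'

```text
time: 9.22
tcp_pos: [0.5181, -0.2145, 0.2763]
tcp_rot: [-2.437, -1.982, 0.0]
contact_force: [0.8, 0.1, -3.3]
gripper_width: 0.0232
grip_force: 29.9
```

Emit:
jog_arm --motion '[{"tx": 0, "ty": 0, "tz": 0.1, "wx": 0, "wy": 0, "wz": 0}, {"tx": 0, "ty": 0, "tz": 0.1, "wx": 0, "wy": 0, "wz": 0}, {"tx": 0, "ty": 0, "tz": 0.1, "wx": 0, "wy": 0, "wz": 0}]'

```text
time: 9.47
tcp_pos: [0.5182, -0.2146, 0.2755]
tcp_rot: [2.437, 1.982, 0.0]
contact_force: [-0.1, 0.8, -4.0]
gripper_width: 0.0236
grip_force: 29.9
```

Emit:
jog_arm --motion '[{"tx": 0, "ty": 0, "tz": 0.1, "wx": 0, "wy": 0, "wz": 0}, {"tx": 0, "ty": 0, "tz": 0.1, "wx": 0, "wy": 0, "wz": 0}, {"tx": 0, "ty": 0, "tz": 0.1, "wx": 0, "wy": 0, "wz": 0}]'

```text
time: 9.72
tcp_pos: [0.5182, -0.2146, 0.2754]
tcp_rot: [2.436, 1.982, 0.0]
contact_force: [-2.0, 1.3, 1.9]
gripper_width: 0.0233
grip_force: 29.9
```

Emit:
jog_arm --motion '[{"tx": 0, "ty": 0, "tz": 0.1, "wx": 0, "wy": 0, "wz": 0}, {"tx": 0, "ty": 0, "tz": 0.1, "wx": 0, "wy": 0, "wz": 0}, {"tx": 0, "ty": 0, "tz": 0.1, "wx": 0, "wy": 0, "wz": 0}]'

```text
time: 9.97
tcp_pos: [0.5182, -0.2146, 0.2754]
tcp_rot: [2.436, 1.982, 0.0]
contact_force: [-4.2, 2.3, 6.0]
gripper_width: 0.0237
grip_force: 29.9
```

Emit:
jog_arm --motion '[{"tx": 0, "ty": 0, "tz": -0.08, "wx": 0, "wy": 0, "wz": 0}, {"tx": 0, "ty": 0, "tz": -0.08, "wx": 0, "wy": 0, "wz": 0}, {"tx": 0, "ty": 0, "tz": -0.08, "wx": 0, "wy": 0, "wz": 0}]'

```text
time: 10.22
tcp_pos: [0.5183, -0.2146, 0.2754]
tcp_rot: [2.436, 1.982, 0.0]
contact_force: [-3.7, 1.2, 4.8]
gripper_width: 0.0236
grip_force: 29.9
```

Run:
```python
from h import *
for i in range(4):
    im=get_image("scene");s=read_state();print(s["time"],s["contact_force"].round(2),s["moment"].round(3),s["tcp_pos"].round(4))
```

```text
10.2667 [-3.24  2.17  5.17] [ 0.225  0.689 -0.027] [ 0.5183 -0.2146  0.2754]
10.3167 [-2.76  0.84  6.24] [0.216 0.693 0.028] [ 0.5183 -0.2146  0.2754]
10.3667 [-3.35  1.89  5.84] [0.194 0.677 0.019] [ 0.5182 -0.2146  0.2754]
10.4167 [-3.54  1.65  5.39] [0.24  0.731 0.069] [ 0.5182 -0.2146  0.2754]
```

Emit:
jog_arm --motion '[{"tx": 0, "ty": 0, "tz": -0.06, "wx": 0, "wy": 0, "wz": 0}, {"tx": 0, "ty": 0, "tz": -0.06, "wx": 0, "wy": 0, "wz": 0}, {"tx": 0, "ty": 0, "tz": -0.06, "wx": 0, "wy": 0, "wz": 0}]'

```text
time: 10.67
tcp_pos: [0.5183, -0.2146, 0.2754]
tcp_rot: [2.437, 1.982, 0.0]
contact_force: [-3.2, 1.5, 5.8]
gripper_width: 0.0238
grip_force: 29.9
```

Run:
```python
from h import *
for i in range(3):
    im=get_image("scene");s=read_state();print(s["time"],s["contact_force"].round(2),s["moment"].round(3),s["tcp_pos"].round(4))
```

```text
10.7167 [-2.79 -0.29  4.51] [0.162 0.611 0.05 ] [ 0.5183 -0.2146  0.2754]
10.7667 [-3.62  1.84  4.82] [ 0.212  0.59  -0.042] [ 0.5183 -0.2146  0.2754]
10.8167 [-2.95  0.87  5.43] [0.185 0.614 0.002] [ 0.5182 -0.2146  0.2754]
```

Emit:
jog_arm --motion '[{"tx": 0, "ty": 0, "tz": -0.06, "wx": 0, "wy": 0, "wz": 0}, {"tx": 0, "ty": 0, "tz": -0.06, "wx": 0, "wy": 0, "wz": 0}, {"tx": 0, "ty": 0, "tz": -0.06, "wx": 0, "wy": 0, "wz": 0}, {"tx": 0, "ty": 0, "tz": -0.06, "wx": 0, "wy": 0, "wz": 0}]'

```text
time: 11.15
tcp_pos: [0.5183, -0.2146, 0.2754]
tcp_rot: [2.437, 1.982, 0.0]
contact_force: [-2.3, 0.2, 3.4]
gripper_width: 0.0237
grip_force: 29.9
```

Run:
```python
from h import *
for i in range(3):
    im=get_image("scene");s=read_state();print(s["time"],s["contact_force"].round(2),s["moment"].round(3),s["tcp_pos"].round(4))
```

```text
11.2 [-1.09  0.08  3.51] [ 0.062  0.377 -0.027] [ 0.5183 -0.2146  0.2754]
11.25 [-2.7   0.14  3.22] [0.056 0.401 0.03 ] [ 0.5182 -0.2146  0.2754]
11.3 [-1.47  0.98  2.74] [ 0.035  0.446 -0.033] [ 0.5182 -0.2146  0.2754]
```

Emit:
jog_arm --motion '[{"tx": 0, "ty": 0, "tz": -0.03, "wx": 0, "wy": 0, "wz": 0}, {"tx": 0, "ty": 0.1, "tz": -0.03, "wx": 0, "wy": 0, "wz": 0}, {"tx": 0, "ty": 0.25, "tz": -0.03, "wx": 0, "wy": 0, "wz": 0}, {"tx": 0, "ty": 0.4, "tz": -0.03, "wx": 0, "wy": 0, "wz": 0}, {"tx": 0, "ty": 0.6, "tz": -0.03, "wx": 0, "wy": 0, "wz": 0}, {"tx": 0, "ty": 0.8, "tz": -0.03, "wx": 0, "wy": 0, "wz": 0}]'

```text
time: 11.8
tcp_pos: [0.526, -0.2161, 0.2755]
tcp_rot: [-2.437, -1.982, 0.0]
contact_force: [-3.3, 0.8, 1.7]
gripper_width: 0.0239
grip_force: 29.9
```

```bash
cat > st.py <<'E'
from h import *
O=np.array([.6007,-.2316]);a=-.206;M=np.array([[np.cos(a),np.sin(a)],[-np.sin(a),np.cos(a)]])
F=[]
for i in range(3):
    get_image("scene");s=read_state();F.append(np.r_[M@s["contact_force"][:2],s["contact_force"][2]])
m=R.from_rotvec(s["tcp_rot"]).as_matrix()
print("t %.2f"%s["time"],"local x,y mm",(M@(s["tcp_pos"][:2]-O)*1000).round(1),"z %.4f"%s["tcp_pos"][2],"F local",np.mean(F,0).round(2),"w %.4f"%s["gripper_width"],m[:,2].round(4),"moment",s["moment"].round(2))
E
python3 st.py
```

```text
t 11.95 local x,y mm [-75.8  -0.1] z 0.2755 F local [-1.95  0.47  1.67] w 0.0237 [ 6.e-04 -0.e+00 -1.e+00] moment [0.02 0.31 0.04]
```

Emit:
jog_arm --motion '[{"tx": 0, "ty": 0.2, "tz": 0, "wx": 0, "wy": 0, "wz": 0}, {"tx": 0, "ty": 0.4, "tz": 0, "wx": 0, "wy": 0, "wz": 0}, {"tx": 0, "ty": 0.6, "tz": 0, "wx": 0, "wy": 0, "wz": 0}, {"tx": 0, "ty": 0.8, "tz": 0, "wx": 0, "wy": 0, "wz": 0}, {"tx": 0, "ty": 1.0, "tz": 0, "wx": 0, "wy": 0, "wz": 0}, {"tx": 0, "ty": 1.2, "tz": 0, "wx": 0, "wy": 0, "wz": 0}]'

```text
time: 12.45
tcp_pos: [0.5377, -0.2185, 0.2755]
tcp_rot: [-2.436, -1.982, 0.001]
contact_force: [-2.8, 0.5, 0.3]
gripper_width: 0.0238
grip_force: 29.9
```

```bash
python3 st.py
```

```text
t 12.60 local x,y mm [-63.2  -0.1] z 0.2755 F local [ 0.07  0.39 -1.53] w 0.0235 [ 2.3e-03 -4.0e-04 -1.0e+00] moment [-0.09 -0.05 -0.  ]
```

Emit:
jog_arm --motion '[{"tx": 0, "ty": 0.1, "tz": 0.05, "wx": 0, "wy": 0, "wz": 0}, {"tx": 0, "ty": 0.3, "tz": 0.06, "wx": 0, "wy": 0, "wz": 0}, {"tx": 0, "ty": 0.5, "tz": 0.06, "wx": 0, "wy": 0, "wz": 0}, {"tx": 0, "ty": 0.7, "tz": 0.06, "wx": 0, "wy": 0, "wz": 0}, {"tx": 0, "ty": 0.9, "tz": 0.06, "wx": 0, "wy": 0, "wz": 0}, {"tx": 0, "ty": 1.1, "tz": 0.06, "wx": 0, "wy": 0, "wz": 0}, {"tx": 0, "ty": 1.3, "tz": 0.06, "wx": 0, "wy": 0, "wz": 0}, {"tx": 0, "ty": 1.5, "tz": 0.06, "wx": 0, "wy": 0, "wz": 0}]'

```text
time: 13.27
tcp_pos: [0.5525, -0.2217, 0.2755]
tcp_rot: [2.437, 1.982, -0.0]
contact_force: [-4.3, 1.0, 3.8]
gripper_width: 0.0232
grip_force: 29.9
```

```bash
python3 st.py
```

```text
t 13.42 local x,y mm [-48.7  -0.1] z 0.2755 F local [-3.21  0.5   3.35] w 0.0235 [ 1.1e-03 -5.0e-04 -1.0e+00] moment [ 0.03  0.59 -0.01]
```

Emit:
jog_arm --motion '[{"tx": 0, "ty": 0.2, "tz": 0, "wx": 0, "wy": 0, "wz": 0}, {"tx": 0, "ty": 0.4, "tz": 0, "wx": 0, "wy": 0, "wz": 0}, {"tx": 0, "ty": 0.6, "tz": 0, "wx": 0, "wy": 0, "wz": 0}, {"tx": 0, "ty": 0.8, "tz": 0, "wx": 0, "wy": 0, "wz": 0}, {"tx": 0, "ty": 1.0, "tz": 0, "wx": 0, "wy": 0, "wz": 0}, {"tx": 0, "ty": 1.2, "tz": 0, "wx": 0, "wy": 0, "wz": 0}]'

```text
time: 13.92
tcp_pos: [0.5642, -0.2241, 0.2755]
tcp_rot: [-2.437, -1.982, 0.0]
contact_force: [-5.2, 0.5, 5.1]
gripper_width: 0.0235
grip_force: 30.0
```

```bash
python3 st.py
```

```text
t 14.07 local x,y mm [-36.6  -0.1] z 0.2754 F local [-3.44 -0.22  4.35] w 0.0236 [ 1.4e-03 -5.0e-04 -1.0e+00] moment [0.05 0.63 0.03]
```

Emit:
jog_arm --motion '[{"tx": 0, "ty": 0.1, "tz": -0.03, "wx": 0, "wy": 0, "wz": 0}, {"tx": 0, "ty": 0.2, "tz": -0.04, "wx": 0, "wy": 0, "wz": 0}, {"tx": 0, "ty": 0.3, "tz": -0.04, "wx": 0, "wy": 0, "wz": 0}, {"tx": 0, "ty": 0.4, "tz": -0.04, "wx": 0, "wy": 0, "wz": 0}, {"tx": 0, "ty": 0.4, "tz": -0.04, "wx": 0, "wy": 0, "wz": 0}]'

```text
time: 14.48
tcp_pos: [0.5681, -0.2248, 0.2755]
tcp_rot: [-2.437, -1.982, 0.0]
contact_force: [-4.4, 0.4, 3.9]
gripper_width: 0.0237
grip_force: 29.9
```

```bash
python3 st.py
```

```text
t 14.63 local x,y mm [-33.4  -0.1] z 0.2754 F local [-4.03 -0.48  3.79] w 0.0240 [-2.e-04  1.e-04 -1.e+00] moment [0.06 0.85 0.02]
```

Emit:
jog_arm --motion '[{"tx": 0, "ty": 0.1, "tz": 0, "wx": 0, "wy": 0, "wz": 0}, {"tx": 0, "ty": 0.15, "tz": 0, "wx": 0, "wy": 0, "wz": 0}, {"tx": 0, "ty": 0.15, "tz": 0, "wx": 0, "wy": 0, "wz": 0}, {"tx": 0, "ty": 0.15, "tz": 0, "wx": 0, "wy": 0, "wz": 0}]'

```text
time: 14.97
tcp_pos: [0.5696, -0.2252, 0.2755]
tcp_rot: [2.437, 1.983, 0.0]
contact_force: [-3.1, 0.6, 3.9]
gripper_width: 0.0238
grip_force: 29.9
```

```bash
python3 st.py
python3 - <<'E'
from h import *
S=get_image("scene")["color"][170:290,290:420]
cv2.imwrite("pics/c6.png",cv2.resize(S,(624,576),interpolation=2))
E
```

```text
t 15.12 local x,y mm [-31.7  -0. ] z 0.2755 F local [-4.01  0.38  3.34] w 0.0232 [ 2.e-04  0.e+00 -1.e+00] moment [ 0.07  0.7  -0.  ]
```

View pics/c6.png

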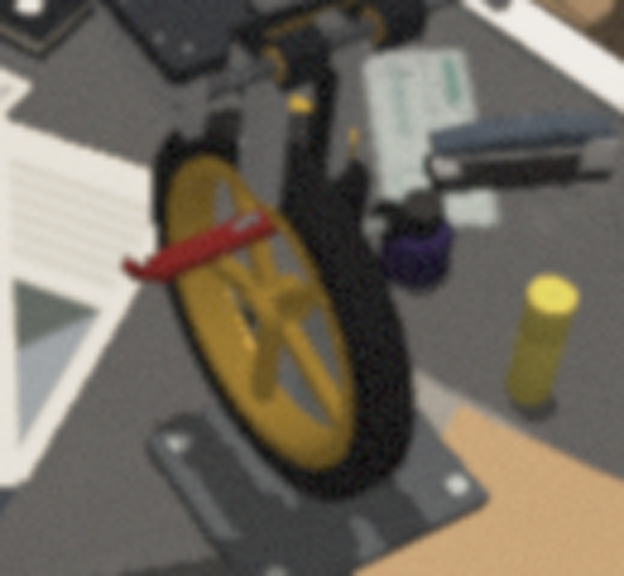

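The rim is well back on the arm, near crop (270,225), and the whole red front part shows with the catch at about (245,222). There is no back-plate contact yet, so I'm pushing on until I feel it.

Emit:
jog_arm --motion '[{"tx": 0, "ty": 0.05, "tz": 0, "wx": 0, "wy": 0, "wz": 0}, {"tx": 0, "ty": 0.1, "tz": 0, "wx": 0, "wy": 0, "wz": 0}, {"tx": 0, "ty": 0.1, "tz": 0, "wx": 0, "wy": 0, "wz": 0}, {"tx": 0, "ty": 0.1, "tz": 0, "wx": 0, "wy": 0, "wz": 0}]'

```text
time: 15.5
tcp_pos: [0.5706, -0.2254, 0.2755]
tcp_rot: [2.437, 1.982, 0.0]
contact_force: [-3.0, -0.1, 2.8]
gripper_width: 0.0238
grip_force: 29.9
```

```bash
python3 st.py
```

```text
t 15.65 local x,y mm [-30.8  -0.1] z 0.2755 F local [-3.53  0.23  2.64] w 0.0239 [ 1.e-04  1.e-04 -1.e+00] moment [ 0.09  0.71 -0.01]
```

Emit:
jog_arm --motion '[{"tx": 0, "ty": 0.05, "tz": 0, "wx": 0, "wy": 0, "wz": 0}, {"tx": 0, "ty": 0.1, "tz": 0, "wx": 0, "wy": 0, "wz": 0}, {"tx": 0, "ty": 0.1, "tz": 0, "wx": 0, "wy": 0, "wz": 0}, {"tx": 0, "ty": 0.1, "tz": 0, "wx": 0, "wy": 0, "wz": 0}]'

```text
time: 15.98
tcp_pos: [0.5713, -0.2255, 0.2755]
tcp_rot: [-2.437, -1.982, 0.001]
contact_force: [-4.9, 0.9, 3.3]
gripper_width: 0.0237
grip_force: 29.9
```

```bash
python3 st.py
```

```text
t 16.13 local x,y mm [-30.1  -0.1] z 0.2755 F local [-4.67  0.36  3.12] w 0.0234 [-6.e-04  2.e-04 -1.e+00] moment [ 0.1   1.13 -0.04]
```

Emit:
jog_arm --motion '[{"tx": 0, "ty": 0.05, "tz": -0.02, "wx": 0, "wy": 0, "wz": 0}, {"tx": 0, "ty": 0.07, "tz": -0.02, "wx": 0, "wy": 0, "wz": 0}, {"tx": 0, "ty": 0.07, "tz": -0.02, "wx": 0, "wy": 0, "wz": 0}]'

```text
time: 16.38
tcp_pos: [0.5713, -0.2255, 0.2755]
tcp_rot: [-2.436, -1.981, 0.002]
contact_force: [-5.8, 2.1, 3.2]
gripper_width: 0.0239
grip_force: 29.9
```

```bash
python3 st.py
```

```text
t 16.53 local x,y mm [-30.  -0.] z 0.2755 F local [-6.69 -0.03  4.46] w 0.0241 [-2.1e-03  6.0e-04 -1.0e+00] moment [ 0.26  1.33 -0.04]
```

The back plate is felt at -30. I'm backing off a little, easing the load, then releasing.

Emit:
jog_arm --motion '[{"tx": 0, "ty": -0.1, "tz": -0.02, "wx": 0, "wy": 0, "wz": 0}, {"tx": 0, "ty": -0.2, "tz": -0.04, "wx": 0, "wy": 0, "wz": 0}, {"tx": 0, "ty": -0.24, "tz": -0.04, "wx": 0, "wy": 0, "wz": 0}, {"tx": 0, "ty": -0.24, "tz": -0.04, "wx": 0, "wy": 0, "wz": 0}]'

```text
time: 16.87
tcp_pos: [0.5707, -0.2253, 0.2755]
tcp_rot: [2.436, 1.982, 0.002]
contact_force: [0.1, -0.3, -1.8]
gripper_width: 0.0236
grip_force: 29.9
```

```bash
python3 st.py
```

```text
t 17.02 local x,y mm [-31.3   0.1] z 0.2756 F local [ 0.17 -0.19 -2.34] w 0.0239 [ 1.e-04  3.e-04 -1.e+00] moment [-0.12 -0.09  0.01]
```

Emit:
jog_arm --motion '[{"tx": 0, "ty": 0, "tz": 0.02, "wx": 0, "wy": 0, "wz": 0}, {"tx": 0, "ty": 0, "tz": 0.02, "wx": 0, "wy": 0, "wz": 0}, {"tx": 0, "ty": 0, "tz": 0.02, "wx": 0, "wy": 0, "wz": 0}, {"tx": 0, "ty": 0, "tz": 0.02, "wx": 0, "wy": 0, "wz": 0}, {"tx": 0, "ty": 0, "tz": 0.02, "wx": 0, "wy": 0, "wz": 0}, {"tx": 0, "ty": 0, "tz": 0.02, "wx": 0, "wy": 0, "wz": 0}]' --jaw 0.42

```text
time: 17.52
tcp_pos: [0.5699, -0.2253, 0.2762]
tcp_rot: [2.437, 1.982, 0.0]
contact_force: [0.5, -0.2, 0.5]
gripper_width: 0.0393
grip_force: 0.0
```

```bash
python3 st.py
```

```text
t 17.67 local x,y mm [-31.5  -0.1] z 0.2760 F local [ 0.16 -0.25 -0.67] w 0.0395 [ 1.e-04 -1.e-04 -1.e+00] moment [-0.04  0.07  0.03]
```

Released and free of load. I'm rising straight up.

Emit:
jog_arm --motion '[{"tx": 0, "ty": 0, "tz": -0.5, "wx": 0, "wy": 0, "wz": 0}, {"tx": 0, "ty": 0, "tz": -1.2, "wx": 0, "wy": 0, "wz": 0}, {"tx": 0, "ty": 0, "tz": -2, "wx": 0, "wy": 0, "wz": 0}, {"tx": 0, "ty": 0, "tz": -3.5, "wx": 0, "wy": 0, "wz": 0}, {"tx": 0, "ty": 0, "tz": -5, "wx": 0, "wy": 0, "wz": 0}, {"tx": 0, "ty": 0, "tz": -7, "wx": 0, "wy": 0, "wz": 0}, {"tx": 0, "ty": 0, "tz": -9, "wx": 0, "wy": 0, "wz": 0}, {"tx": 0, "ty": 0, "tz": -10, "wx": 0, "wy": 0, "wz": 0}, {"tx": 0, "ty": 0, "tz": -10, "wx": 0, "wy": 0, "wz": 0}, {"tx": 0, "ty": 0, "tz": -10, "wx": 0, "wy": 0, "wz": 0}]'

```text
time: 18.5
tcp_pos: [0.5701, -0.2254, 0.3767]
tcp_rot: [2.436, 1.981, 0.001]
contact_force: [-0.7, 0.7, -0.3]
gripper_width: 0.0397
grip_force: 0.0
```

```bash
python3 st.py
python3 - <<'E'
from h import *
S=get_image("scene")["color"][170:290,290:420]
cv2.imwrite("pics/c7.png",cv2.resize(S,(624,576),interpolation=2))
E
```

```text
t 18.65 local x,y mm [-32.1   0.1] z 0.3741 F local [-0.36 -0.26 -0.25] w 0.0392 [-0.0027  0.0016 -1.    ] moment [-0.03  0.08  0.01]
```

View pics/c7.png

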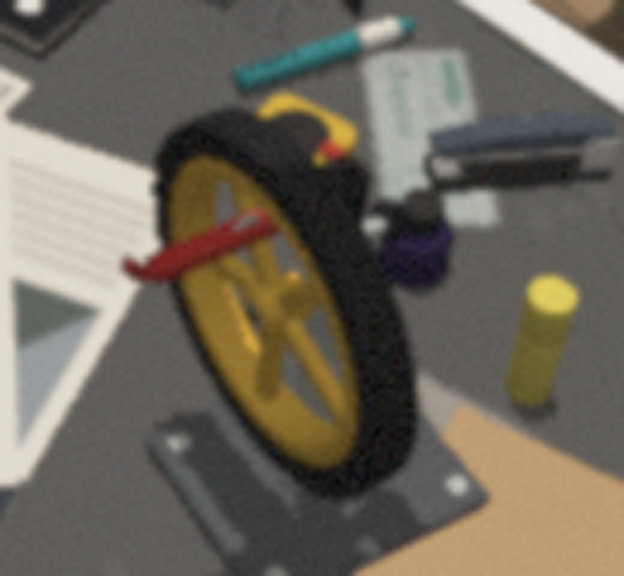

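The wheel hangs upright on the arm against the back plate, with the rim crossing at crop (275,220) and the catch at (250,222). Next I let it settle and check that it is still.

Run:
```python
from h import *
p=None
for i in range(36):
    im=get_image("scene")["color"]
    if i%6==5:
        c=cv2.GaussianBlur(im[170:290,290:420],(5,5),0).astype(float)
        if p is not None:print(read_state()["time"],np.abs(c-p).mean().round(3),np.abs(c-p).max())
        p=c
```

```text
19.3 0.596 18.0
19.6 0.587 17.0
19.9 0.581 6.0
20.2 0.584 6.0
20.5 0.583 5.0
```

Still, with only image noise left. Handing in.

```bash
python3 -c "
from bench import *
print(finish_job())"
```

```text
the job is handed in; nothing more can be done
None
```

The wheel is hanging by its rim on the red hook's arm, released and at rest between the back plate and the catch, and I handed the job in; no result came back, and the camera was too coarse to confirm the catch had sprung fully up.

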